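# Load the test cartridge into its spring-bed dock

### The arm

A 6-joint arm with a two-finger parallel gripper is mounted at the origin on a cart in front of the work surface, level with it; the furniture and walls round the work are solid. World frame = base frame: x ahead of the robot, y to its left, z up, the work surface at z = 0. Lengths are in m, angles in rad, forces in N, time in s.
With the tool pointing down it reaches from about 0.25 to 0.725 m from the base axis. Payload 4 kg.
Tool frame: the origin (TCP) lies midway between the tips of the shut fingers; the grasp point (between the pads) lies 19 mm behind it; z points along the fingers, y is the direction in which the jaws open and shut (so a half turn about z gives the same grasp; the last joint's range is limited). The gripper opens to 85 mm and grips with 20 to 120 N. Pads are 22 mm wide; open, the fingers measure 114 mm over their backs; the gripper's body (76 mm by 85 mm) begins 54 mm behind the grasp point. The pads swing forward as they close: fully open they stand 13 mm farther back than shut.
Start: joints at [1.125, 0.241, 0.005, 1.335, 0, 1.571], TCP at [0.216, 0.451, 0.231] pointing down, gripper open.
Joint ranges: [-2.72, 2.72], [-1.05, 1.87], [-1.09, 1.28], [-1.99, 2.15], [-1.42, 1.44], [-3.14, 3.14]. Speed limits (rad/s): [2.79, 2.79, 3.14, 3.14, 3.14, 3.14].

### API

Orientations are given as a unit quaternion [x, y, z, w].
In Python, from workcell import get_obs, camera, camera_model, job_done, masks_of gives the robot as it stands.
- The arm moves only by the tool jog_arm, never from a script. Its argument "deltas" is a list that holds one entry, the list of rows, each a list of 7 numbers: the shift along the tool's x, y, z in mm, then the turn, a rotation vector about the tool's x, y, z in degrees, then the finger opening in mm, from 0 to 85.4. A call has 1 to 5 rows; each row shifts and turns the pose as measured when the row begins, along the tool's axes as they then stand; what a row does not reach is not made up. A row lasts 1/10 s, in which the tool goes at most 50 mm and 8.59 degrees, less where a joint would pass 70% of its speed; a pose out of reach is approached as far as the arm can. A call with a gripper value outside its range is refused whole. The fingers move at their own pace and stop on an object; the grip force is fixed at half the most. Time passes only in rows, so rows that do not move let the fingers close. It gives the time, the measured TCP pose, the force and the opening at its end, in the units of the state.
- get_obs(): the state, without advancing time (a new reading comes with each control period).
- camera(name): name is "scene" or "top" or "wrist"; returns the picture (420x560x3 uint8, red, green, blue); there is no depth.
- camera_model(name): a dict with "fovy" (degrees; the focal length in pixels is half the picture's height over the tangent of half this angle, whatever the lens; pixels are square), "cx", "cy" (the principal point, pixels), "k1" (the pictures are not rectified: a ray, as slopes to the right and down, at radius r is drawn at 1 + k1 r^2 times it, then the intrinsics apply), "pose" (4x4, takes a point from camera to world coordinates); the wrist camera has in their place "T_tool_cam" (4x4, takes a point from camera to tool coordinates, whose origin is the TCP and whose axes are the flange's). Camera axes: x right, y down, z forward; pixel columns grow to the right and rows downward; lengths in m; the calibration is good to about 2 mm. A picture is of the moment at which its call begins: read the wrist's pose just before it. camera_model takes no time and is no camera call.
- job_done(): hands the job in, once; it reports no verdict.
Trained networks look in the newest picture that a camera, given by its name, has taken for a name from the list of things; names that differ only in an ending like _2 or _b are one class to them, and where a whole thing is asked for, a point or a joint stands for the part that bears it (a point fixed in the world has none). Each returns a list of dicts, best first, with "conf" (0 to 1); they miss things now and then, are a little off and sometimes report something else, mostly with a low value. They report only what shows in the picture. A call takes as long as a camera call. They do not tell look-alikes from the thing itself.
- masks_of(target, camera): "pixels" (420x560 bool, what is visible of it) and "at" ([column, row] in pixels, amid what is visible of it).
The state is a dict: "clock": time; "joint_pos": joint angles; "joint_vel": joint speeds; "tau": joint torques, N m; "eef_pos": TCP position; "tool_rot": TCP orientation; "ft_force": force on the tool from outside, world axes, zero at the start; "ft_torque": the same for the moment, N m; "grip_width": finger opening in m.
Only numpy, scipy, OpenCV 4.12 (cv2) and the standard library are available. Lean on these libraries where they do the work, as an engineer would, in place of code of your own. Each camera call takes 0.05 s, during which the arm holds its last target. There are 200 camera calls.

### The job

Load the blue and white test cartridge into its white desktop dock: with the fingertips on the low blue rear deck, press the cartridge down hard against the dock's spring bed and, keeping it pressed, slide it along the channel under the bridge and its drag spring until it is fully home against the end stop. Then let go and leave it held there; do not pick the cartridge up, and leave the things around the dock where they are.

Things in the scene. Friction and masses are not known exactly. Their poses are not given: they have to be found in the camera images.
- dock: White and grey dock, fixed, 235 x 76 x 65 mm (x -115..120). Origin on the table, on its centre line; x = direction in which the cartridge slides in, z up. Open channel 53 mm wide along x (x -115..105) between walls with tops at z 35 mm; its floor is the steel spring bed. End stop: upright wall, inner face at x 105 mm, top z 50 mm. A bridge with a leaf spring crosses the channel (point bridge).
- cartridge: Loose test cartridge, 125 x 50 x 30 mm, 0.15 kg, on the bed in the channel. Origin: on its underside, on the centre line, 70 mm behind the nose; x along its length, towards the end stop. White front block 30 mm tall, x -15..70 mm; low blue rear deck with black ribs, 20 mm tall, x -55..-15 mm. The block's rear face (x -15 mm) is an upright step 10 mm high, which fingertips on the deck can push.
- deck (a point): Point on top of the cartridge's blue rear deck, on its centre line, 20 mm behind the step (cartridge x -35, y 0, z 20 mm).
- nose (a point): Top front edge of the cartridge, on its centre line (cartridge x 70, y 0, z 30 mm).
- home (a point): Point fixed to the dock (dock x 35, y 0, z 28 mm): where, seen from above, the cartridge's origin is when it is fully home, its nose on the end stop. Its step is then at dock x 20 mm, 30 mm short of the bridge bar.
- bed (a joint): Downward travel of the dock's steel spring bed (m): 0 = up (bed top at dock z 28 mm), 0.012 = bottomed (z 16 mm). It stays level; about 6 N starts it, 9.6 N at 6 mm, 13 N at the bottom. The cartridge clears the bridge bar from 0.006 on; 0.008 or more is comfortable. When let go under the bar the bed lifts the cartridge against the bar and stays at about 0.006.
- leaf (a joint): Lift of the leaf (drag) spring behind the bridge bar (rad): 0 = hanging down (tip 44 mm above the table, at dock x 97 mm), about 0.2 = lying flat on top of a cartridge that is home. It is 30 mm wide and presses on the cartridge with 1 to 3 N.
- vial_0: Bystander: small white dropper vial with green cap, 19 x 19 x 56 mm, standing; origin at the centre of its underside.
- vial_1: Bystander: small all-white dropper vial, 19 x 19 x 56 mm, standing; origin at the centre of its underside.
- tape_roll: Bystander: roll of brown tape lying flat, 103 x 101 x 25 mm; origin at the centre of its underside.
- pen_1: Bystander: red and white pen lying on the table, 13 x 133 x 11 mm, long axis y; origin under its middle.
- clip_box: Bystander: small white and green carton, 35 x 67 x 21 mm; origin at the centre of its underside.
- bridge (a point): Middle of the underside of the rigid bridge bar (dock x 56, y 0, z 52 mm). The bar is 12 mm wide along x and 12 mm thick (z 52..65 mm), on a post at each side of the channel; the leaf spring trails behind it. At the start the cartridge's top is 6 mm too high to pass under and its nose 5 to 35 mm short of the bar.
Mind the look-alikes: they are no part of the job. There is more than one size of the cartridge; the job needs the larger.

How it is judged:
By the outcome, as a careful person would: the job done as asked, in the order asked, and still so for the second after the job is handed in, with the robot touching nothing.
It also fails if it takes over 32 s, if anything falls off the work surface, if the arm or the gripper's body presses on something with over 40 N, if the wrist force passes 120 N, or if a joint passes its speed limit or range.

## Working session

There is one attempt and no reset: what is moved stays moved. The work goes in short steps, Python scripts to look and compute and a tool call to move; the robot and the scene stay as the last step left them, time stands still between calls to the robot, and variables do not carry over. Pictures are saved under pics/ and viewed, about 8 in all and at most 12, crops included, and the job is handed in when it is done.

Besides the shell and the picture viewer there is one more tool, called after ">>>" by a JSON object that holds its "api" and its "payload", one argument or row to a line. jog_arm: Moves the arm, as the interface text tells. Its arguments: {"type":"object","properties":{"deltas":{"type":"array"}},"required":["deltas"]}

```bash
mkdir -p pics; cat > h.py <<'E'
import numpy as np, cv2
from workcell import *
def K(m,shape=(420,560)):
    f=210/np.tan(np.radians(m["fovy"])/2); return f
def ray(m,px,T=None):
    f=K(m); T=np.array(m["pose"]) if T is None else T
    d=np.array([(px[0]-m["cx"])/f,(px[1]-m["cy"])/f]); u=d.copy()
    for _ in range(20): u=d/(1+m["k1"]*(u@u))
    v=T[:3,:3]@np.array([u[0],u[1],1]); return T[:3,3],v
def onz(m,px,z,T=None):
    o,v=ray(m,px,T); return o+v*(z-o[2])/v[2]
def proj(m,P,T=None):
    T=np.array(m["pose"]) if T is None else T
    p=T[:3,:3].T@(np.array(P)-T[:3,3]); u=p[:2]/p[2]; u=u*(1+m["k1"]*(u@u)); return u*K(m)+[m["cx"],m["cy"]]
def tri(a,b):
    (o,v),(p,w)=a,b; A=np.stack([v,-w],1); s=np.linalg.lstsq(A,p-o,rcond=None)[0]
    return (o+v*s[0]+p+w*s[1])/2, np.linalg.norm(o+v*s[0]-p-w*s[1])
def save(n,img): cv2.imwrite("pics/"+n,cv2.cvtColor(img,cv2.COLOR_RGB2BGR))
E
python3 - <<'E'
from h import *
a=camera("top");b=camera("scene")
for c in("top","scene"):
    m=camera_model(c);print(c,{k:v for k,v in m.items() if k!="pose"},np.round(m["pose"],3).tolist())
    for t in("dock","cartridge","deck","bridge"):
        for d in masks_of(t,c): 
            print(c,t,round(d["conf"],2),np.round(d["at"]),d["pixels"].sum(), np.round(onz(m,d["at"],.04),3))
save("top.png",cv2.resize(a,(800,600)));save("scene.png",cv2.resize(b,(800,600)))
print(get_obs())
E
```

```text
top {'fovy': 49.59064444982002, 'cx': 285.88857307335843, 'cy': 211.15599707179587, 'k1': 0.035579624684467466} [[-0.027, -0.986, 0.162, 0.388], [-0.999, 0.032, 0.024, 0.057], [-0.029, -0.161, -0.986, 1.032], [0.0, 0.0, 0.0, 1.0]]
top dock 0.76 [336. 194.] 1966 [ 0.586 -0.03   0.04 ]
top cartridge 0.75 [346. 124.] 773 [ 0.747 -0.061  0.04 ]
top cartridge 0.57 [351. 240.] 1476 [ 0.484 -0.059  0.04 ]
top deck 0.91 [352. 238.] 1497 [ 0.487 -0.06   0.04 ]
top deck 0.81 [345. 123.] 800 [ 0.749 -0.06   0.04 ]
top bridge 0.82 [342. 198.] 2156 [ 0.576 -0.043  0.04 ]
scene {'fovy': 57.62715727409373, 'cx': 279.0194000803911, 'cy': 208.81516786483346, 'k1': -0.08343122462892077} [[0.439, -0.591, 0.677, -0.062], [-0.898, -0.306, 0.315, -0.201], [0.021, -0.746, -0.666, 0.65], [0.0, 0.0, 0.0, 1.0]]
scene dock 0.89 [334. 222.] 1672 [ 0.575 -0.047  0.04 ]
scene deck 0.92 [327. 247.] 1177 [ 0.495 -0.061  0.04 ]
scene deck 0.92 [358. 191.] 532 [ 0.713 -0.063  0.04 ]
scene bridge 0.65 [339. 204.] 29 [ 0.641 -0.037  0.04 ]
{'clock': 0.5, 'joint_pos': array([ 1.12499644e+00,  2.40635458e-01,  4.97066265e-03,  1.33521520e+00,
       -1.63866984e-05,  1.57078758e+00]), 'joint_vel': array([ 0.0002814 , -0.00036306, -0.00051994,  0.00029038,  0.00122066,
        0.00044067]), 'tau': array([ 2.24598266e-04, -3.71858990e+01,  2.52461118e+01,  2.71073368e-03,
        1.25201780e-06, -1.83793077e-06]), 'eef_pos': array([0.21558514, 0.45111162, 0.23127752]), 'tool_rot': array([ 2.21054482e-01,  9.75261459e-01, -4.26080298e-05, -1.25680412e-06]), 'ft_force': array([ 0.3765911 , -0.22503326,  0.01268801]), 'ft_torque': array([-0.02298918,  0.0655779 , -0.03020465]), 'grip_width': 0.08551168572961199}
```

View pics/top.png

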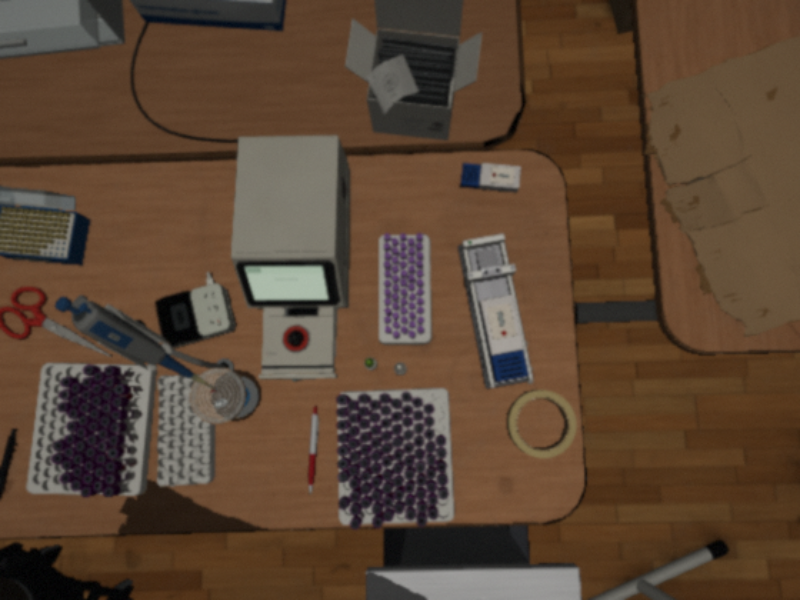

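View pics/scene.png

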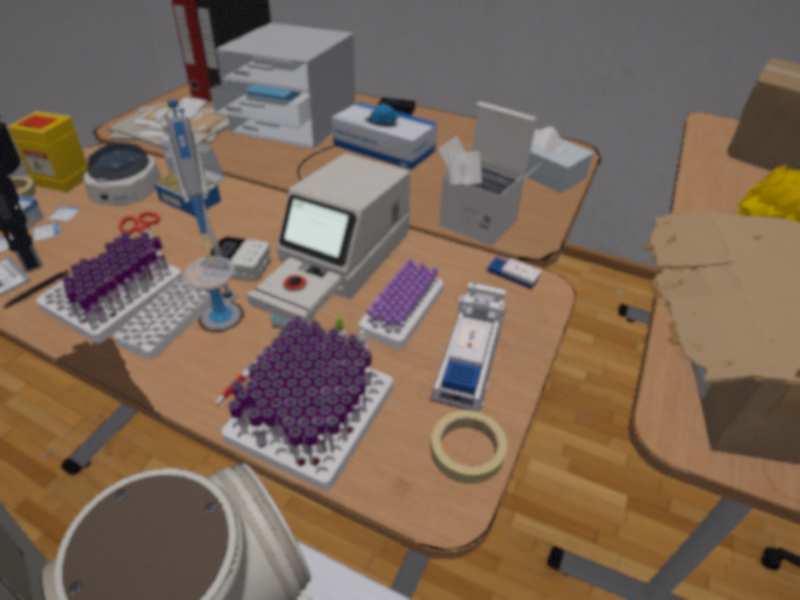

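Top view (800x600 scale): the dock runs from (508,383) to its end stop at (487,240). The cartridge in its channel has its deck at (512,366). Candidates at 560x420: the cartridge in the dock at (352,240), and the smaller loose look-alike at (345,123). I choose the one in the dock and check it in a crop.

```bash
python3 - <<'E'
from h import *
r={};crops=[]
for c,w in(("top",(315,155,385,280)),("scene",(295,190,365,290))):
    a=camera(c);m=camera_model(c);x0,y0,x1,y1=w
    h=cv2.cvtColor(a,cv2.COLOR_RGB2HSV)
    b=((h[...,0]>95)&(h[...,0]<125)&(h[...,1]>130)).astype(np.uint8)
    k=np.zeros_like(b);k[y0:y1,x0:x1]=b[y0:y1,x0:x1]
    n,l,s,ce=cv2.connectedComponentsWithStats(cv2.morphologyEx(k,cv2.MORPH_CLOSE,np.ones((3,3))))
    i=1+s[1:,4].argmax();print(c,s[i],ce[i]);r[c]=ray(m,ce[i])
    pts=cv2.boxPoints(cv2.minAreaRect(np.argwhere(l==i)[:,::-1].astype(np.float32)))
    print(np.round([onz(m,p,.048) for p in pts],3).tolist())
    crops.append(cv2.resize(a[y0:y1,x0:x1],(390,590),interpolation=cv2.INTER_CUBIC))
print(tri(r["top"],r["scene"]))
save("crop.png",np.hstack(crops))
E
```

```text
top [344 246  25  21 384] [355.88541667 255.84114583]
[[0.462, -0.041, 0.048], [0.47, -0.088, 0.048], [0.434, -0.093, 0.048], [0.426, -0.046, 0.048]]
scene [311 253  25  22 394] [322.67258883 263.3248731 ]
[[0.414, -0.052, 0.048], [0.462, -0.042, 0.048], [0.469, -0.088, 0.048], [0.421, -0.096, 0.048]]
(array([ 0.44859636, -0.06787506,  0.038744  ]), np.float64(7.846351339452306e-05))
```

View pics/crop.png

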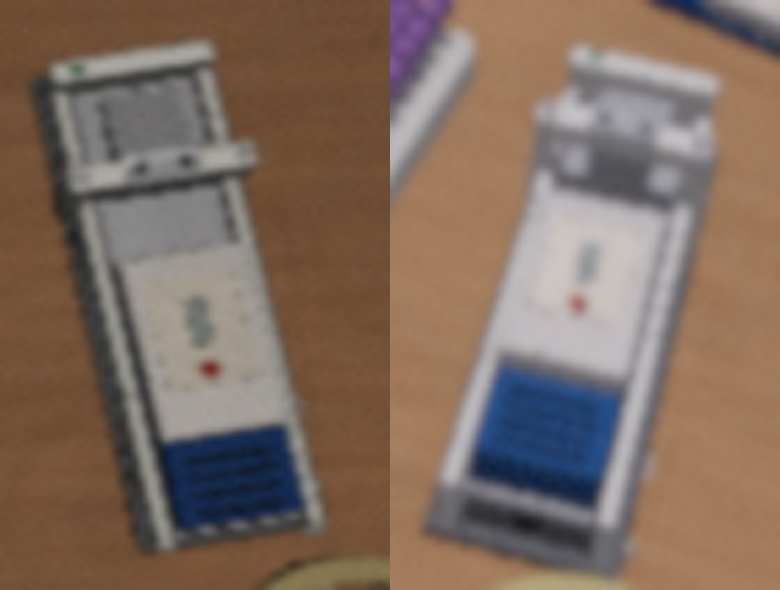

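The crop confirms it. The dock cartridge has a white block with label and red dot, and a blue ribbed deck at about (230,480) in the left half. Nose is short of the bridge bar. Its axis yaw is about 9° and the deck is near (0.448, -0.067). Shut the fingers, turn the jaws across the channel, then travel.

>>> {"api": "jog_arm", "payload": {
  "deltas": [
    [[0,0,0,0,0,-8.5,0],[0,0,0,0,0,-8.5,0],[0,0,0,0,0,-8.5,0],[0,0,0,0,0,-8.5,0],[0,-40,0,0,0,0,0]]
  ]
}}

```text
clock: 1.1
eef_pos: [0.2221, 0.4145, 0.2309]
tool_rot: [-0.082, 0.997, 0.001, 0.0]
ft_force: [0.5, -1.5, 0.8]
grip_width: 0.0126
```

>>> {"api": "jog_arm", "payload": {
  "deltas": [
    [[0,-50,0,0,0,0,0],[0,-50,0,0,0,0,0],[0,-50,0,0,0,0,0],[0,-50,0,0,0,0,0],[0,-50,0,0,0,0,0]]
  ]
}}

```text
clock: 1.6
eef_pos: [0.2632, 0.1665, 0.2299]
tool_rot: [-0.087, 0.996, 0.001, 0.002]
ft_force: [2.4, 0.6, 0.4]
grip_width: -0.0001
```

>>> {"api": "jog_arm", "payload": {
  "deltas": [
    [[-20,-45,0,0,0,0,0],[-20,-45,0,0,0,0,0],[-20,-45,0,0,0,0,0],[-20,-45,0,0,0,0,0],[-20,-40,0,0,0,0,0]]
  ]
}}

```text
clock: 2.1
eef_pos: [0.3998, -0.0404, 0.2325]
tool_rot: [-0.087, 0.996, 0.002, 0.006]
ft_force: [2.0, 0.4, 1.3]
grip_width: -0.0003
```

>>> {"api": "jog_arm", "payload": {
  "deltas": [
    [[-10,-30,0,0,0,0,0],[0,0,0,0,0,0,0]]
  ]
}}

```text
clock: 2.3
eef_pos: [0.4182, -0.0741, 0.2327]
tool_rot: [-0.084, 0.996, 0.001, 0.008]
ft_force: [-0.0, 0.1, -0.2]
grip_width: 0.0
```

```bash
python3 - <<'E'
from h import *
from scipy.spatial.transform import Rotation as R
o=get_obs();a=camera("wrist");m=camera_model("wrist")
W=np.eye(4);W[:3,:3]=R.from_quat(o["tool_rot"]).as_matrix();W[:3,3]=o["eef_pos"];T=W@np.array(m["T_tool_cam"])
print(o["eef_pos"],o["tool_rot"],o["ft_force"],np.round(m["T_tool_cam"],3).tolist())
np.savez("w1.npz",T=T)
for t in("deck","cartridge","bridge","dock"):
    for d in masks_of(t,"wrist"): print(t,d["conf"],d["at"],onz(m,d["at"],.045,T))
save("wrist1.png",cv2.resize(a,(784,588)));np.save("w1.npy",a)
E
```

```text
[ 0.41819356 -0.07407731  0.23266242] [-0.08356622  0.9964721   0.00118586  0.00765793] [-0.04832973  0.12476525 -0.2446656 ] [[0.001, -0.948, -0.319, 0.082], [1.0, 0.001, 0.001, 0.001], [-0.001, -0.319, 0.948, -0.142], [0.0, 0.0, 0.0, 1.0]]
deck 0.68 [277.1, 228.1] [ 0.46495954 -0.06482971  0.045     ]
cartridge 0.64 [273.8, 228.7] [ 0.4663574  -0.06852863  0.045     ]
bridge 0.91 [277.6, 195.2] [ 0.4253784 -0.0710042  0.045    ]
dock 0.85 [278.9, 192.8] [ 0.42236748 -0.07003149  0.045     ]
```

View pics/wrist1.png

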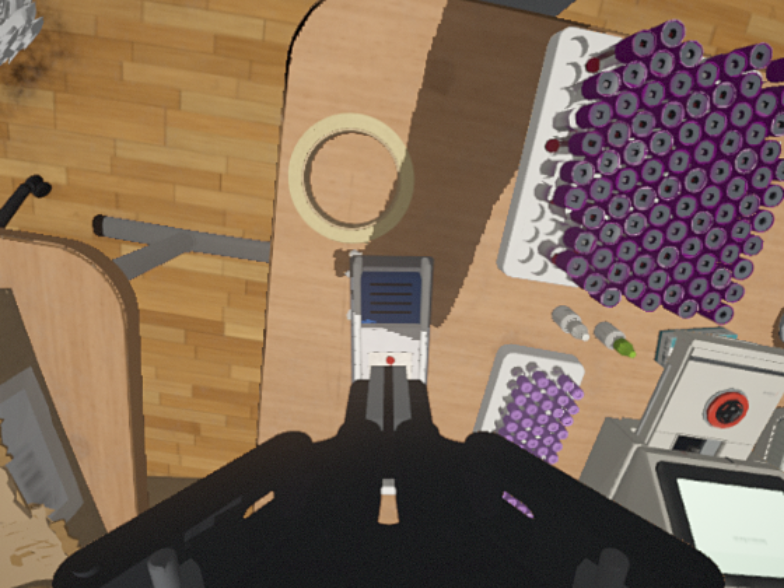

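Wrist view (784x588): the blue deck spans columns 361 to 421 and rows 270 to 324, with the step at row 324. Dock walls are nearly vertical in the picture, so the jaws are aligned across the channel. The tape roll is at (350,178), behind the dock.

```bash
python3 - <<'E'
from h import *
from scipy.spatial.transform import Rotation as R
T=np.load("w1.npz")["T"];m=camera_model("wrist");t=camera_model("top");s=camera_model("scene")
q=lambda x,y,z:onz(m,(x/1.4,y/1.4),z,T)
C=[q(362,270,.048),q(421,270,.048),q(361,323,.048),q(421,325,.048)];print(np.round(C,4),np.mean(C,0))
for l in([(353,260),(351,375)],[(432,260),(427,375)]):
    d=q(*l[1],.035)-q(*l[0],.035);print("wall yaw",np.degrees(np.arctan2(d[1],d[0])),q(*l[0],.035))
print("deck tri w/top",tri(ray(m,(391/1.4,297/1.4),T),ray(t,(355.9,255.8))))
print("w/scene",tri(ray(m,(391/1.4,297/1.4),T),ray(s,(322.7,263.3))))
# dock end-stop top corners in top crop -> z=.05 ; rear corners z=.035
f=lambda x,y:(315+x*70/390,155+y*125/590)
for n,p,z in(("stopL",(55,85),.05),("stopR",(215,55),.05),("rearL",(150,548),.035),("rearR",(320,530),.035),("barL",(75,180),.065),("barR",(250,158),.065)):
    print(n,np.round(onz(t,f(*p),z),3))
W=get_obs();print(W["eef_pos"],np.round(R.from_quat(W["tool_rot"]).as_matrix(),3).tolist())
E
```

```text
[[ 0.4254 -0.0926  0.048 ]
 [ 0.4175 -0.0461  0.048 ]
 [ 0.4708 -0.0867  0.048 ]
 [ 0.4642 -0.0369  0.048 ]] [ 0.44448512 -0.06557267  0.048     ]
wall yaw 7.1000198413179945 [ 0.42185258 -0.10135663  0.035     ]
wall yaw 9.263847197608806 [ 0.41094231 -0.03717034  0.035     ]
deck tri w/top (array([ 0.44774964, -0.06655401,  0.03964955]), np.float64(0.0030948772818890813))
w/scene (array([ 0.44710416, -0.06675159,  0.04005472]), np.float64(0.002953288908328797))
stopL [ 0.632 -0.008  0.05 ]
stopR [ 0.645 -0.072  0.05 ]
rearL [ 0.417 -0.037  0.035]
rearR [ 0.423 -0.103  0.035]
barL [ 0.584 -0.013  0.065]
barR [ 0.592 -0.081  0.065]
[ 0.41577607 -0.06990442  0.23280373] [[-0.985, -0.173, 0.014], [-0.173, 0.985, 0.005], [-0.014, 0.003, -1.0]]
```

>>> {"api": "jog_arm", "payload": {
  "deltas": [
    [[-34,-1,20,0,0.8,1.8,0],[0,0,45,0,0,0,0],[0,0,45,0,0,0,0],[0,0,40,0,0,0,0],[0,0,0,0,0,0,0]]
  ]
}}

```text
clock: 3.05
eef_pos: [0.4528, -0.0579, 0.0839]
tool_rot: [-0.077, 0.997, 0.001, 0.005]
ft_force: [-1.8, 0.1, -0.3]
grip_width: -0.0003
```

```bash
python3 - <<'E'
from h import *
o=get_obs();print(o["eef_pos"],o["tool_rot"],o["ft_force"])
a=camera("wrist");m=camera_model("wrist")
print(np.round(proj({**m,"pose":m["T_tool_cam"]},[0,0,0])*1.4))
save("wrist2.png",cv2.resize(a,(784,588)))
E
```

```text
[ 0.4528448  -0.05789467  0.08388875] [-7.67593882e-02  9.97034610e-01  5.85984639e-04  5.44424979e-03] [-1.82030187  0.12204185 -0.28855622]
[386. 386.]
```

View pics/wrist2.png

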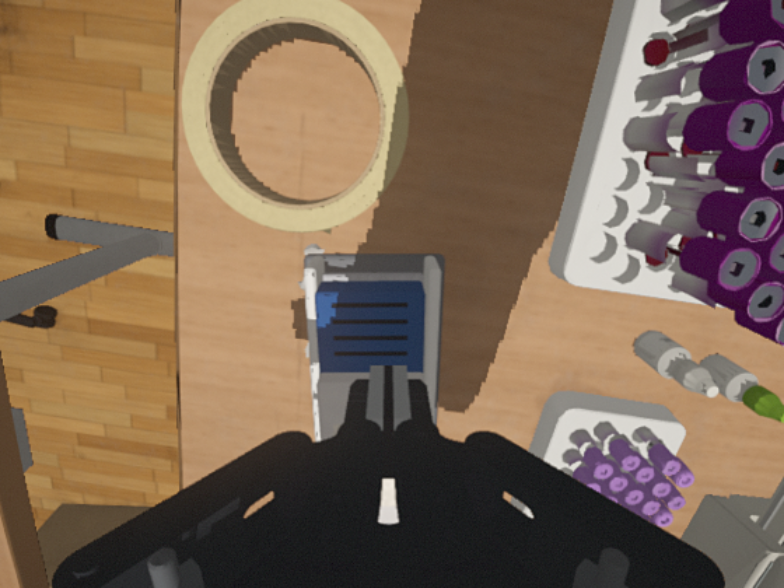

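Wrist view 2: the deck spans columns 316 to 424 and rows 281 to 373, with its centre at 370. The finger tips at column 387 sit about 8 mm off the centre line. I'll re-measure and correct that.

```bash
python3 - <<'E'
from h import *
from scipy.spatial.transform import Rotation as R
o=get_obs();m=camera_model("wrist")
W=np.eye(4);W[:3,:3]=R.from_quat(o["tool_rot"]).as_matrix();W[:3,3]=o["eef_pos"];T=W@np.array(m["T_tool_cam"])
for n,p in(("step",(370,373)),("rear",(371,281)),("l",(317,330)),("r",(424,330))):
    P=onz(m,(p[0]/1.4,p[1]/1.4),.048,T);print(n,np.round(P,4),"tool mm",np.round(1000*W[:3,:3].T@(P-W[:3,3]),1))
    T1=np.load("w1.npz")["T"]
print("height step",tri(ray(m,(370/1.4,373/1.4),T),ray(m,(391/1.4,324/1.4),T1)))
print(o["eef_pos"])
E
```

```text
step [ 0.4715 -0.0634  0.048 ] tool mm [-15.   -7.7  38.7]
rear [ 0.4258 -0.0694  0.048 ] tool mm [31.1 -6.7 38. ]
l [ 0.4531 -0.0908  0.048 ] tool mm [  7.4 -32.   38.4]
r [ 0.4454 -0.0419  0.048 ] tool mm [ 7.5 17.5 38.4]
height step (array([ 0.45602337, -0.06426646,  0.07599815]), np.float64(0.00046128622135458455))
[ 0.45493967 -0.05812398  0.08649264]
```

>>> {"api": "jog_arm", "payload": {
  "deltas": [
    [[4,-7,10,0,0,0,0],[1,-1,10,0,0,0,0],[1,0,8,0,0,0,0],[0,0,5,0,0,0,0]]
  ]
}}

```text
clock: 3.5
eef_pos: [0.4561, -0.0674, 0.0586]
tool_rot: [-0.078, 0.997, -0.001, 0.014]
ft_force: [0.3, -0.5, -0.3]
grip_width: 0.0001
```

>>> {"api": "jog_arm", "payload": {
  "deltas": [
    [[0,0,3,0,0,0,0],[0,0,3,0,0,0,0],[0,0,0,0,0,0,0]]
  ]
}}

```text
clock: 3.8
eef_pos: [0.4566, -0.0677, 0.0525]
tool_rot: [-0.078, 0.997, -0.002, 0.015]
ft_force: [0.9, 0.6, 0.0]
grip_width: -0.0002
```

>>> {"api": "jog_arm", "payload": {
  "deltas": [
    [[2,2,0,0,1.7,0,0],[0,0,3,0,0,0,0],[0,0,3,0,0,0,0],[0,0,3,0,0,0,0]]
  ]
}}

```text
clock: 4.2
eef_pos: [0.455, -0.0663, 0.044]
tool_rot: [-0.078, 0.997, -0.003, 0.001]
ft_force: [-1.4, 0.2, 5.8]
grip_width: -0.0
```

>>> {"api": "jog_arm", "payload": {
  "deltas": [
    [[0,0,3,0,0,0,0],[0,0,3,0,0,0,0],[0,0,3,0,0,0,0]]
  ]
}}

```text
clock: 4.5
eef_pos: [0.4549, -0.0663, 0.0362]
tool_rot: [-0.078, 0.997, -0.003, 0.002]
ft_force: [-3.2, 0.8, 11.0]
grip_width: -0.0
```

>>> {"api": "jog_arm", "payload": {
  "deltas": [
    [[0,0,3,0,0,0,0],[0,0,3,0,0,0,0]]
  ]
}}

```text
clock: 4.7
eef_pos: [0.4549, -0.0664, 0.0355]
tool_rot: [-0.077, 0.997, -0.003, 0.003]
ft_force: [-11.8, 2.3, 35.9]
grip_width: -0.0003
```

Bottomed at z 0.0355 with 36 N. Now slide forward, easing to a moderate press.

>>> {"api": "jog_arm", "payload": {
  "deltas": [
    [[-4,0,1,0,0,0,0],[-4,0,1,0,0,0,0],[-4,0,1,0,0,0,0]]
  ]
}}

```text
clock: 5.0
eef_pos: [0.4565, -0.0661, 0.0358]
tool_rot: [-0.077, 0.997, -0.004, -0.005]
ft_force: [-14.8, -1.7, 23.9]
grip_width: 0.0002
```

>>> {"api": "jog_arm", "payload": {
  "deltas": [
    [[-8,0,0.5,0,0.5,0,0],[-8,0,0.5,0,0,0,0],[-8,0,0.5,0,0,0,0]]
  ]
}}

```text
clock: 5.3
eef_pos: [0.4566, -0.066, 0.0362]
tool_rot: [-0.075, 0.997, -0.008, -0.03]
ft_force: [-20.6, -2.6, 29.9]
grip_width: 0.0001
```

Too much friction while bottomed, and the tool is tilting. I'll ease up slightly so the bed spring sets the force (z about 0.038), straighten the tool, then push.

>>> {"api": "jog_arm", "payload": {
  "deltas": [
    [[0,0,-1,0,-3,0,0],[0,0,-0.5,0,0,0,0]]
  ]
}}

```text
clock: 5.5
eef_pos: [0.4566, -0.0662, 0.0397]
tool_rot: [-0.075, 0.997, -0.006, -0.003]
ft_force: [-4.3, 1.1, 7.9]
grip_width: 0.0001
```

>>> {"api": "jog_arm", "payload": {
  "deltas": [
    [[-4,0,0,0,0,0,0],[-4,0,0,0,0,0,0]]
  ]
}}

```text
clock: 5.7
eef_pos: [0.4595, -0.0657, 0.0402]
tool_rot: [-0.074, 0.997, -0.007, -0.006]
ft_force: [-6.9, -0.4, 7.7]
grip_width: 0.0001
```

>>> {"api": "jog_arm", "payload": {
  "deltas": [
    [[-4,0,1.5,0,0,0,0],[-5,0,0.8,0,0,0,0],[-5,0,0.3,0,-0.5,0,0]]
  ]
}}

```text
clock: 6.0
eef_pos: [0.4641, -0.0649, 0.037]
tool_rot: [-0.073, 0.997, -0.007, -0.01]
ft_force: [-7.8, -1.4, 9.8]
grip_width: -0.0001
```

>>> {"api": "jog_arm", "payload": {
  "deltas": [
    [[-6,0,0,0,-0.7,0,0],[-6,0,0.3,0,-0.5,0,0],[-6,0,0.3,0,-0.5,0,0],[-6,0,0.3,0,-0.5,0,0]]
  ]
}}

```text
clock: 6.4
eef_pos: [0.4686, -0.0641, 0.0359]
tool_rot: [-0.072, 0.997, -0.008, -0.007]
ft_force: [-16.1, -2.0, 23.2]
grip_width: 0.0001
```

```bash
python3 - <<'E'
from h import *
o=get_obs();print(o["eef_pos"],o["tool_rot"],o["ft_force"])
a=camera("wrist");b=camera("scene")
save("w3.png",np.hstack([cv2.resize(a[150:420,180:420],(400,450)),cv2.resize(b[170:305,280:400],(400,450))]))
E
```

```text
[ 0.46864943 -0.06412363  0.0358891 ] [-0.07179069  0.9973618  -0.00780626 -0.00738871] [-16.10630086  -2.04974773  23.21857885]
```

View pics/w3.png

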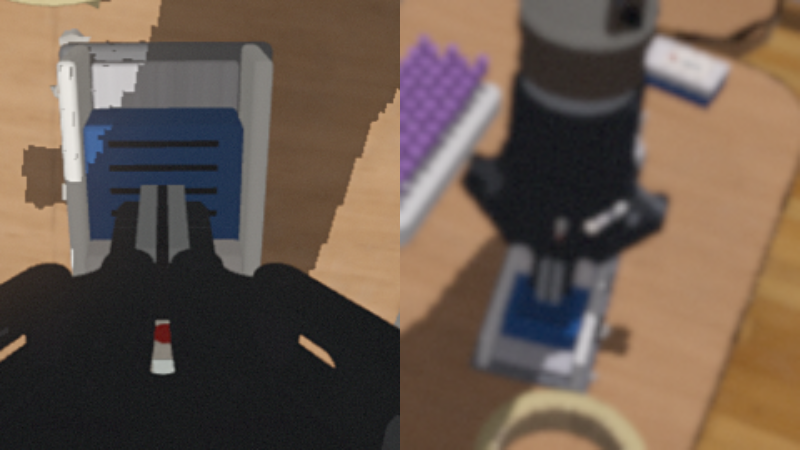

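The wrist crop shows the cartridge has slid forward: the bed is visible behind the deck, with the tips at (162,190) near the step. Continue with a lighter press.

>>> {"api": "jog_arm", "payload": {
  "deltas": [
    [[-6,0,-1.2,0,-0.7,0,0],[-8,0,0,0,-0.6,0,0],[-8,0,0,0,-0.6,0,0]]
  ]
}}

```text
clock: 6.8
eef_pos: [0.4788, -0.0625, 0.0368]
tool_rot: [-0.071, 0.997, -0.007, -0.0]
ft_force: [-8.7, -1.2, 10.3]
grip_width: -0.0001
```

>>> {"api": "jog_arm", "payload": {
  "deltas": [
    [[-8,0,-0.2,0,-0.6,0,0],[-8,0,0,0,-0.6,0,0],[-8,0,0,0,-0.6,0,0]]
  ]
}}

```text
clock: 7.1
eef_pos: [0.4921, -0.0604, 0.0363]
tool_rot: [-0.07, 0.998, -0.007, 0.007]
ft_force: [-8.5, -0.7, 10.3]
grip_width: -0.0001
```

>>> {"api": "jog_arm", "payload": {
  "deltas": [
    [[-8,0,-0.5,0,0.3,0,0],[-8,0,0,0,0,0,0],[-8,0,0,0,0,0,0],[-8,0,0,0,0,0,0]]
  ]
}}

```text
clock: 7.5
eef_pos: [0.5103, -0.0579, 0.0363]
tool_rot: [-0.069, 0.998, -0.008, -0.008]
ft_force: [-8.9, -0.9, 10.8]
grip_width: 0.0
```

>>> {"api": "jog_arm", "payload": {
  "deltas": [
    [[-8,0,-0.4,0,-0.8,0,0],[-8,0,0,0,-0.5,0,0],[-8,0,0,0,-0.5,0,0]]
  ]
}}

```text
clock: 7.8
eef_pos: [0.5249, -0.056, 0.0362]
tool_rot: [-0.068, 0.998, -0.008, -0.001]
ft_force: [-8.7, -1.5, 10.2]
grip_width: -0.0001
```

>>> {"api": "jog_arm", "payload": {
  "deltas": [
    [[-7,0,-0.4,0,-0.5,0,0],[-7,0,0,0,-0.4,0,0],[-6,0,0,0,-0.4,0,0]]
  ]
}}

```text
clock: 8.1
eef_pos: [0.5316, -0.0549, 0.036]
tool_rot: [-0.067, 0.998, -0.008, -0.001]
ft_force: [-17.9, -1.7, 22.0]
grip_width: -0.0
```

>>> {"api": "jog_arm", "payload": {
  "deltas": [
    [[-7,0,-1,0,-0.4,0,0],[-8,0,-0.2,0,-0.4,0,0],[-8,0,0,0,-0.4,0,0]]
  ]
}}

```text
clock: 8.4
eef_pos: [0.5397, -0.0536, 0.036]
tool_rot: [-0.066, 0.998, -0.008, -0.004]
ft_force: [-16.3, -1.7, 18.2]
grip_width: -0.0003
```

>>> {"api": "jog_arm", "payload": {
  "deltas": [
    [[-7,0,-1.3,0,-0.4,0,0],[-8,0,-0.3,0,-0.4,0,0],[-8,0,-0.2,0,-0.4,0,0]]
  ]
}}

```text
clock: 8.7
eef_pos: [0.543, -0.0531, 0.0361]
tool_rot: [-0.065, 0.998, -0.009, -0.012]
ft_force: [-21.3, -2.5, 25.0]
grip_width: 0.0001
```

>>> {"api": "jog_arm", "payload": {
  "deltas": [
    [[-3,0,-2,0,-1.2,0,0],[-8,0,-0.8,0,-0.4,0,0],[-10,0,-0.8,0,-0.4,0,0]]
  ]
}}

```text
clock: 9.0
eef_pos: [0.5431, -0.0531, 0.0369]
tool_rot: [-0.064, 0.998, -0.009, -0.014]
ft_force: [-23.4, -4.6, 18.2]
grip_width: -0.0002
```

```bash
python3 - <<'E'
from h import *
o=get_obs();print(o["eef_pos"],o["tool_rot"],o["ft_force"])
a=camera("wrist");b=camera("top")
save("w4.png",np.hstack([cv2.resize(a[150:420,180:420],(400,450)),cv2.resize(b[155:285,310:400],(312,450))]))
E
```

```text
[ 0.54305161 -0.05314043  0.03693454] [-0.06369883  0.99783082 -0.00930741 -0.01376558] [-23.39680404  -4.56074962  18.23884288]
```

View pics/w4.png

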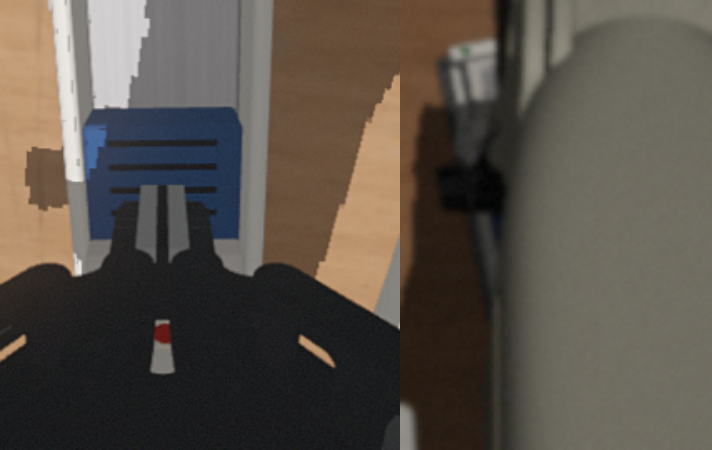

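Wrist crop: the deck's rear edge is at full-picture pixel (277,215) and the tips are at the step. The push holds at 23 N with no motion, so the cartridge is probably at the stop. I'll check with geometry.

```bash
python3 - <<'E'
from h import *
from scipy.spatial.transform import Rotation as R
o=get_obs();m=camera_model("wrist")
W=np.eye(4);W[:3,:3]=R.from_quat(o["tool_rot"]).as_matrix();W[:3,3]=o["eef_pos"];T=W@np.array(m["T_tool_cam"])
P=onz(m,(277,215),.037,T);S=onz(m,(277,293),.037,T);print("rear",P,"step",S)
ori=np.array([.534,-.053]);u=np.array([np.cos(np.radians(8.2)),np.sin(np.radians(8.2))])
print("dock x rear",(P[:2]-ori)@u,"(home -.020); step",(S[:2]-ori)@u,"(home .020); tcp",(o["eef_pos"][:2]-ori)@u)
E
```

```text
rear [ 0.50910836 -0.05676873  0.037     ] step [ 0.5531433  -0.05104544  0.037     ]
dock x rear -0.025174683150315055 (home -.020); step 0.019226356815506714 (home .020); tcp 0.008953691673115622
```

Ratio of push to press is well above the sliding value (23/18 against about 0.85), and the step is at dock x of about 19 mm. So it's at the stop. Relax the push, then lift straight off.

>>> {"api": "jog_arm", "payload": {
  "deltas": [
    [[-2,0,0,0,0,0,0],[-1,0,-2,0,0,0,0],[-1,0,-3,0,0,0,0],[0,0,-4,0,0,0,0]]
  ]
}}

```text
clock: 9.5
eef_pos: [0.5427, -0.0532, 0.0451]
tool_rot: [-0.063, 0.998, -0.009, -0.017]
ft_force: [-0.5, -0.4, -0.4]
grip_width: 0.0003
```

>>> {"api": "jog_arm", "payload": {
  "deltas": [
    [[0,0,-5,0,0,0,0],[0,0,-10,0,0,0,0],[10,0,-30,0,0,0,0],[20,0,-40,0,0,0,0],[30,0,-40,0,0,0,0]]
  ]
}}

```text
clock: 10.0
eef_pos: [0.4877, -0.0574, 0.1723]
tool_rot: [-0.064, 0.998, -0.008, -0.02]
ft_force: [0.5, -0.8, 0.7]
grip_width: -0.0003
```

>>> {"api": "jog_arm", "payload": {
  "deltas": [
    [[45,15,-10,0,0,0,0],[45,20,0,0,0,0,0],[30,40,0,0,0,0,0],[0,50,0,0,0,0,0],[0,50,0,0,0,0,0]]
  ]
}}

```text
clock: 10.5
eef_pos: [0.3493, 0.1003, 0.1958]
tool_rot: [-0.057, 0.998, -0.009, -0.005]
ft_force: [0.8, 0.3, -0.4]
grip_width: -0.0001
```

>>> {"api": "jog_arm", "payload": {
  "deltas": [
    [[0,50,0,0,0,0,0],[0,50,0,0,0,0,0],[0,0,0,0,0,0,0]]
  ]
}}

```text
clock: 10.8
eef_pos: [0.3378, 0.2064, 0.1983]
tool_rot: [-0.061, 0.998, -0.006, -0.0]
ft_force: [-0.2, -0.7, -0.1]
grip_width: 0.0
```

```bash
python3 - <<'E'
from h import *
o=get_obs();print(o["eef_pos"],o["ft_force"])
b=camera("top");a=camera("scene");t=camera_model("top");np.save("t5.npy",b)
save("t5.png",np.hstack([cv2.resize(b[155:280,315:385],(330,590),interpolation=cv2.INTER_CUBIC),cv2.resize(a[175:305,280:380],(454,590),interpolation=cv2.INTER_CUBIC)]))
E
```

```text
[0.33782508 0.20639771 0.19833942] [-0.16443416 -0.72764909 -0.14582392]
```

View pics/t5.png

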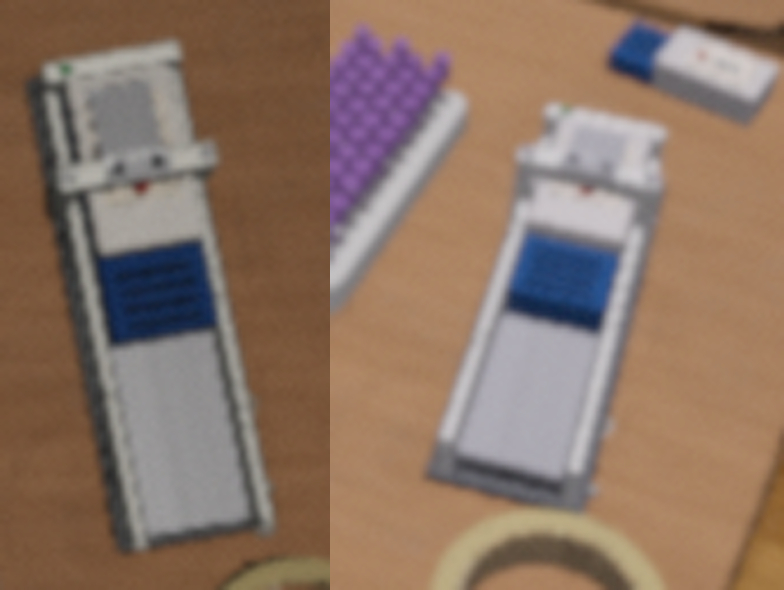

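The cartridge sits under the bridge with white block filling the space up to the end stop. The deck is at (157,290) in the left crop. A quick check of the step-to-bar distance, which should be 30 mm at home.

```bash
python3 - <<'E'
from h import *
t=camera_model("top");s=camera_model("scene");b=np.load("t5.npy")
f=lambda x,y:(315+x*70/330,155+y*125/590)
u=np.array([np.cos(np.radians(8.2)),np.sin(np.radians(8.2))])
L=[("deckrear",(162,343),.042),("step",(150,250),.052),("bar rear",(140,192),.065),("bar front",(136,152),.065),("stop in",(115,80),.050),("stop out",(112,52),.050),("dock rear",(200,540),.035)]
for n,p,z in L: print(n,round(1000*float(onz(t,f(*p),z)[:2]@u-np.array([.534,-.053])@u),1))
E
python3 - <<'E'
import sys; sys.path.insert(0,'.')
from h import *
b=np.load("t5.npy")
save("t6.png",cv2.resize(b[160:215,315:375],(600,550),interpolation=cv2.INTER_CUBIC))
E
mv t6.png pics/ 2>/dev/null; ls pics
```

```text
deckrear -24.2
step 18.1
bar rear 43.4
bar front 62.0
stop in 100.6
stop out 114.1
dock rear -115.7
crop.png
scene.png
t5.png
t6.png
top.png
w3.png
w4.png
wrist1.png
wrist2.png
```

```bash
python3 - <<'E'
from h import *
b=np.load("t5.npy");save("t6.png",cv2.convertScaleAbs(cv2.resize(b[160:215,315:375],(600,550),interpolation=cv2.INTER_CUBIC),alpha=1.3))
E
```

```text
(no output)
```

View pics/t6.png

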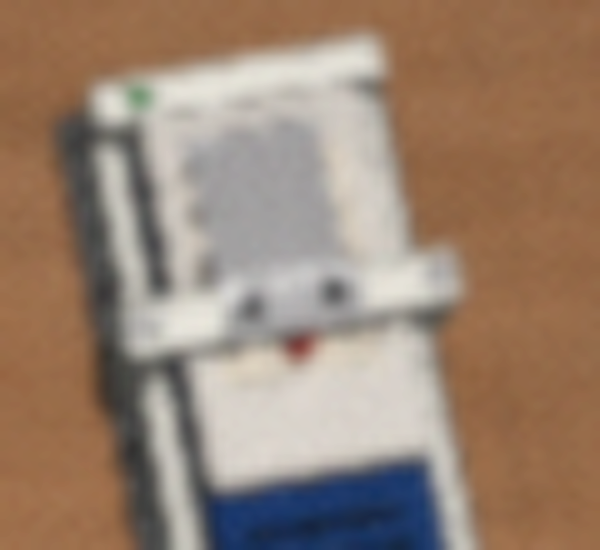

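The white block reaches the end stop's face (row about 105) with no visible bed gap, and the leaf lies on top of it. Handing in.

```bash
python3 -c "
from workcell import *
print(job_done())"
```

```text
the job is handed in; nothing more can be done
None
```

I loaded the cartridge into the dock and handed the job in at about 11 s. With the shut fingertips on the blue deck, I pressed it down to the bottom of the spring bed. I then slid it about 85 mm under the bridge to the end stop and lifted off.

**During the move:**
- The first slide attempts stalled because pressing at 24–36 N made friction too high. I eased to roughly 10–20 N with the bed still well down.
- At one point while easing, bed travel fell to about 7.5 mm by my estimate. That was well before the nose reached the bar.
- At the end the push rose to 23 N with no movement, higher relative to the press than while sliding, so I took it to be against the end stop.

**Last checks:**
- The pictures show the cartridge under the bridge, the leaf spring lying on top of it, and no visible gap at the nose.
- The stop-to-step distance came to 82.5 mm against a nominal 85 mm. The step itself measured at dock x 18–19 mm against 20 mm.
- Two checks were off: the deck's rear edge was 4–5 mm short and the step-to-bar distance read 25 mm instead of 30 mm. I put both down to calibration and hand-picked edges in blurry pictures.
- The arm was clear and reading under 1 N. The tape roll and the smaller look-alike cartridge looked undisturbed. I did not check the vials, pen or clip box in the final pictures.

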